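Put the puncture kit back on its foam silhouettes

ROBOT

A 7-joint arm with a two-finger parallel gripper is mounted at the origin on the work surface. World frame = base frame: x ahead of the robot, y to its left, z up, the work surface at z = 0. Lengths are in mm, angles in rad, forces in N, time in s.
With the tool pointing down it reaches from about 400 to 875 mm from the base axis. Payload 6.5 kg.
Tool frame: the origin (TCP) lies at the centre of the arm's flange, where the gripper is bolted on; the fingertips stand 166 mm ahead of it and the grasp point (between the pads) lies 147 mm ahead of it (arm.grip_depth is the distance from the TCP to the grasp point, in mm); z points along the fingers, y is the line along which they close (so a half turn about z gives the same grasp; the last joint's range is limited). The gripper opens to 88 mm and grips with 3 to 60 N. Pads are 18 mm wide; open, the fingers measure 123 mm over their backs; the gripper's body (75 mm by 187 mm) begins 45 mm behind the grasp point.
Start: joints at [1.092, 0.536, -0.004, 1.538, 0.003, 1.067, -0.071], TCP at [260.764, -595.393, 404.716] pointing down, gripper open.
Joint ranges: [-2.7, 2.7], [-0.37, 2.16], [-1.27, 1.26], [0.24, 2.4], [-1.31, 4.45], [0.19, 1.91], [-2.76, 2.76]. Speed limits (rad/s): [2.39, 2.39, 3.14, 3.14, 3.14, 3.14, 3.14].

INTERFACE

Orientations are given as a 3x3 rotation matrix whose columns are the frame's x, y, z axes.
In Python, from workcell import arm, cams gives the robot as it stands.
- The arm moves only by the shell command python3 -m crank 'ROWS'. ROWS is JSON, a list of rows, each an object of numbers: "dx", "dy", "dz": the shift along the tool's x, y, z normalised to -1 to 1, where 1 is 0.06 m; "rx", "ry", "rz": the turn, a rotation vector about the tool's x, y, z normalised to -1 to 1, where 1 is 6 degrees; "jaw": the opening, from 0 (shut) to 1 (fully open). In form: [{"dx": .., "dy": .., "dz": .., "rx": .., "ry": .., "rz": .., "jaw": ..}, ...]. A call has 1 to 12 rows; each row shifts and turns the commanded pose from where the row before left it, along the tool's axes as they then stand; what a row does not reach is not made up. A row lasts 1/8 s, in which the tool goes at most 62.5 mm and 10.7 degrees, less where a joint would pass 70% of its speed; a pose out of reach is approached as far as the arm can. A call with a number of a shift or a turn outside -1 to 1 is refused whole. A call with a gripper value outside its range is refused whole. The fingers move at their own pace and stop on an object; the grip force is fixed at half the most. Time passes only in rows, so rows that do not move let the fingers close. It gives the time, the measured TCP pose, the force, the opening and the grip force at its end, in the units of the state.
- arm.get_state(): the state, without advancing time (a new reading comes with each control period).
- cams.snapshot(name): name is "scene" or "top" or "wrist"; returns (picture, depth): 384x512x3 uint8, blue, green, red; 384x512 float32, mm along the optical axis (not along the pixel's ray), 0 where there is no reading.
- cams.camera_info(name): a dict with "fx", "fy", "cx", "cy" (pixels), "distortion" ([k1, k2, p1, p2, k3] as OpenCV has them; the pictures are not rectified), "R" (3x3) and "t" (3): a world point X has camera coordinates R X + t. Camera axes: x right, y down, z forward; pixel columns grow to the right and rows downward; lengths in mm; the calibration is good to about 2 mm. A picture is of the moment at which its call begins: read the wrist's pose just before it. camera_info takes no time and is no camera call; for the wrist camera it gives the pose at the moment of the call.
- arm.finish_job(): hands the job in; it is judged then, once.
The state is a dict: "time": time; "joints": joint angles; "joint_velocities": joint speeds; "joint_efforts": joint torques, N m; "eef_pos": TCP position; "tcp_rot": TCP orientation; "force": force on the tool from outside, world axes, zero at the start; "torque": the same for the moment, N m; "finger_gap": finger opening in mm; "gripper_force": force on a finger pad.
Only numpy, scipy, OpenCV 4.12 (cv2) and the standard library are available. Lean on these libraries where they do the work, as an engineer would, in place of code of your own. Each camera call takes 0.05 s, during which the arm holds its last target. There are 200 camera calls.

TASK

Put the puncture kit away: carry the blue tyre lever, the aluminium valve extender, the steel socket and the red patch box from the bamboo board to the black foam pads, each onto the yellow silhouette of its own shape. Lay the lever, extender and box flat and squarely along their silhouettes (either way round) and stand the socket upright in the middle of its disc, leaving the steel socket case and the green bottle cage where they are.

Things in the scene. Friction and masses are not known exactly. Their poses are not given: they have to be found in the camera images.
- lever: Blue plastic tyre lever lying flat, 100 mm long (x). Middle 56 mm: a bar 20 mm wide (y), 9 mm high; one end a narrower blade, the other a two-pronged fork. Grip the middle across y. 25 g. Origin: centre of the underside, x along the length, z up. Starts on the bamboo board (440 mm square, top at z = 0.015), yaw within 29 degrees; the four things swap places.
- extender: Bare aluminium valve extender lying flat, 70 mm long (x): rests on a square middle collar 24 mm long, 12 mm wide (y), 12 mm high, with an 8 mm round stem out of each end. Grip the collar across y. 20 g. Origin: centre of the underside, x along the length, z up. Starts on the bamboo board (440 mm square, top at z = 0.015), yaw within 29 degrees; the four things swap places.
- socket: Steel socket standing upright, a plain round cylinder 26 mm in diameter and 36 mm high with a dark band and a black middle on top. About 90 g. Origin at the centre of the underside, z up. Starts on the bamboo board (440 mm square, top at z = 0.015), yaw within 29 degrees; the four things swap places.
- patchbox: Closed red plastic patch box lying flat, 70 (x) by 42 (y) by 20 mm high, with a black seam and a pale label on top. It does not open. Grip it across y. About 60 g. Origin at the centre of the underside, x along the length, z up. Starts on the bamboo board (440 mm square, top at z = 0.015), yaw within 29 degrees; the four things swap places.
- pad_lever: Fixed black foam pad 112 (x) by 64 (y) by 6 mm, flat on the trolley top, with a yellow silhouette in its middle, flush, no rim: a long broad bar, 104 mm long and 20 mm wide, 24 mm wide over its middle 62 mm, the place of the tyre lever. Origin at the centre of the pad's underside (z = 0), x along its long side, z up. Pads are turned up to 17 degrees and swap places between starts.
- pad_extender: Fixed black foam pad 112 (x) by 64 (y) by 6 mm, flat on the trolley top, with a yellow silhouette in its middle, flush, no rim: a thin bar 74 mm long and 11 mm wide with a thicker middle 28 by 16 mm, the place of the valve extender. Origin at the centre of the pad's underside (z = 0), x along its long side, z up. Pads are turned up to 17 degrees and swap places between starts.
- pad_socket: Fixed black foam pad 112 (x) by 64 (y) by 6 mm, flat on the trolley top, with a yellow silhouette in its middle, flush, no rim: a disc 31 mm in diameter, the place of the socket. Origin at the centre of the pad's underside (z = 0), x along its long side, z up. Pads are turned up to 17 degrees and swap places between starts.
- pad_patchbox: Fixed black foam pad 112 (x) by 64 (y) by 6 mm, flat on the trolley top, with a yellow silhouette in its middle, flush, no rim: a rectangle 75 by 47 mm, the place of the patch box. Origin at the centre of the pad's underside (z = 0), x along its long side, z up. Pads are turned up to 17 degrees and swap places between starts.
- case: Bystander, to be left alone: closed stainless steel socket set case with a red press button latch, 160 (x) by 90 (y) by 40 mm high, 1.5 kg, lying on the bamboo board along its right-hand (-y) edge. Origin at the centre of the underside, z up.
- cage: Bystander, to be left alone: green plastic bottle cage of thin round bars lying on its back strap at the far (+x) side of the bamboo board, 140 mm long (y), about 79 mm wide (x) and 82 mm high, light (50 g) and easily knocked. Origin at the centre of the strap's underside, z up.
Things that resemble listed ones, but are neither listed nor needed, are in the scene too. Leave any pink look-alike of the pad_extender alone.

How it is judged:
By the outcome, as a careful person would: the job done as asked, in the order asked, and still so for the second after the job is handed in, with the robot touching nothing.
It also fails if it takes over 106 s, if anything falls off the work surface, if the arm or the gripper's body presses on something with over 40 N, if the wrist force passes 120 N, or if a joint passes its speed limit or range.

## Working session

There is one attempt and no reset: what is moved stays moved. The work goes in short steps, Python scripts to look and compute and a shell command to move; the robot and the scene stay as the last step left them, time stands still between calls to the robot, and variables do not carry over. Pictures are saved under pics/ and viewed, at most 17 in all, crops included, and the job is handed in when it is done.

```bash
mkdir -p pics
python3 - <<'E'
from workcell import arm,cams
import cv2,numpy as np
s=arm.get_state();print(s['time'],s['eef_pos'],s['tcp_rot'],s['finger_gap'])
for n in ['scene','top']:
    p,d=cams.snapshot(n);cv2.imwrite(f'pics/{n}0.png',p);np.save(f'pics/{n}0.npy',d);c=cams.camera_info(n);print(n,c)
p=cv2.imread('pics/top0.png');cv2.imwrite('pics/top0b.png',cv2.resize(p,(800,600),interpolation=cv2.INTER_CUBIC))
E
```

```text
0.0 [ 260.62707017 -595.09911559  403.83672226] [[ 9.15975424e-01  4.01233556e-01 -8.10119033e-04]
 [ 4.01234353e-01 -9.15974151e-01  1.53269110e-03]
 [-1.27080994e-04 -1.72895497e-03 -9.99998497e-01]] 88.22181896630555
scene {'fx': 374.41179810408096, 'fy': 374.41179810408096, 'cx': 253.47311345640927, 'cy': 194.53607910874464, 'distortion': array([-0.03625849,  0.        ,  0.        ,  0.        ,  0.        ]), 'R': array([[ 0.72055154,  0.69339884, -0.00187676],
       [ 0.49696784, -0.51831225, -0.69597082],
       [-0.48355811,  0.50055015, -0.71806762]]), 't': array([-317.61163851, -234.26956665, 1167.10670635])}
top {'fx': 346.7833631189335, 'fy': 346.7833631189335, 'cx': 255.38222690140802, 'cy': 193.37054835589444, 'distortion': array([0.01427402, 0.        , 0.        , 0.        , 0.        ]), 'R': array([[ 0.0185094 , -0.99958856,  0.02191169],
       [-0.99489651, -0.0205878 , -0.09877794],
       [ 0.09918841, -0.01997154, -0.99486823]]), 't': array([-84.39260948, 487.29496431, 747.59048217])}
```

View pics/top0b.png

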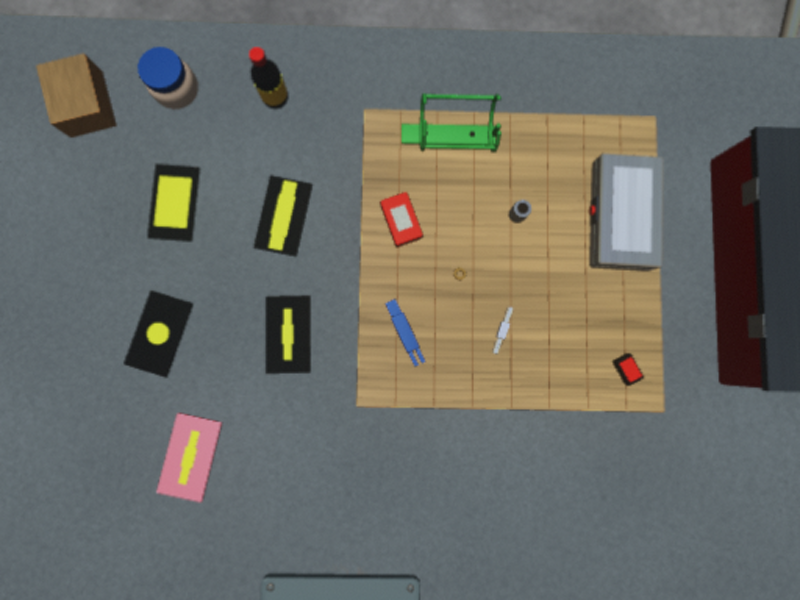

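View pics/scene0.png

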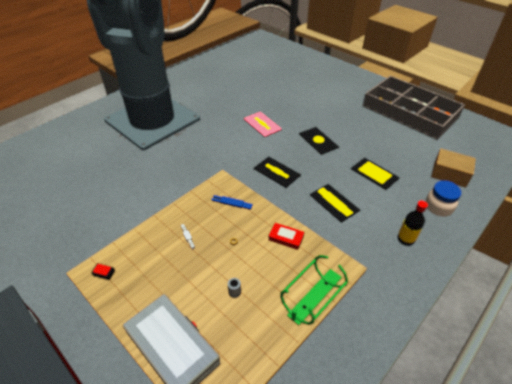

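The top view (800x600) shows the lever at about (405,333), extender (503,330), socket (521,211) and patch box (402,219). The pads are box (174,203), lever (283,216), socket (158,334) and extender (288,335). The pink decoy pad and the small red look-alike box at (628,369) stay untouched.

```bash
cat > h.py <<'E'
import cv2,numpy as np
def proj(c,uv,z):
    K=np.array([[c['fx'],0,c['cx']],[0,c['fy'],c['cy']],[0,0,1]])
    n=cv2.undistortPoints(np.array(uv,float).reshape(-1,1,2),K,np.array(c['distortion'])).reshape(-1,2)
    R=np.array(c['R']);o=-R.T@np.array(c['t']);d=np.c_[n,np.ones(len(n))]@R
    return (o+d*((z-o[2])/d[:,2])[:,None])
def masks(p):
    h=cv2.cvtColor(p,cv2.COLOR_BGR2HSV);H,S,V=cv2.split(h)
    return dict(yellow=(H>22)&(H<38)&(S>150)&(V>120),blue=(H>100)&(H<125)&(S>120),red=((H<8)|(H>172))&(S>150)&(V>100),silver=(S<50)&(V>110))
def blobs(p,c,name,z,amin=60):
    m=masks(p)[name].astype(np.uint8)
    cs,_=cv2.findContours(m,cv2.RETR_EXTERNAL,cv2.CHAIN_APPROX_NONE)
    for k in cs:
        if cv2.contourArea(k)<amin: continue
        w=proj(c,k.reshape(-1,2),z)[:,:2].astype(np.float32)
        (x,y),(a,b),t=cv2.minAreaRect(w)
        if a<b:a,b,t=b,a,t-90
        print(name,'px',k.reshape(-1,2).mean(0).round(),'xy',round(x,1),round(y,1),'LxW',round(a,1),round(b,1),'yaw',round((t+90)%180-90,1))
E
python3 - <<'E'
from h import *
from workcell import cams
c=cams.camera_info('top');p=cv2.imread('pics/top0.png');d=np.load('pics/top0.npy')
blobs(p,c,'yellow',6);blobs(p,c,'blue',24);blobs(p,c,'red',35);blobs(p,c,'silver',25,20)
S=.64
for n,u,z in [('socket top',(522,208),51),('case',(632,211),55),('cage',(458,125),60)]:
    print(n,proj(c,[[u[0]*S,u[1]*S]],z).round())
def z3(u,v):
    u=int(u*S);v=int(v*S);K=d[v,u];R=c['R'];X=np.array([(u-c['cx'])/c['fx'],(v-c['cy'])/c['fy'],1])*K;return (R.T@(X-c['t'])).round()
for q in [(790,200),(765,300),(735,250),(522,208),(632,211),(458,98),(402,219),(405,333),(600,500)]:print(q,z3(*q))
i=cams.camera_info('wrist');print(i)
E
```

```text
yellow px [120. 292.] xy 266.5 217.0 LxW 72.0 13.8 yaw -11.0
yellow px [101. 213.] xy 439.4 271.2 LxW 29.2 26.9 yaw -88.9
yellow px [184. 214.] xy 440.8 86.3 LxW 72.3 15.7 yaw 2.2
yellow px [180. 137.] xy 617.3 99.9 LxW 104.5 24.7 yaw -10.6
yellow px [110. 129.] xy 633.2 261.0 LxW 76.0 48.2 yaw -2.7
blue px [260. 215.] xy 447.1 -83.2 LxW 96.4 17.6 yaw 26.3
blue px [103.  44.] xy 826.9 281.7 LxW 68.1 62.5 yaw 49.2
red px [403. 236.] xy 400.9 -399.5 LxW 30.7 21.5 yaw 28.5
red px [256. 140.] xy 609.1 -74.4 LxW 69.5 41.9 yaw 21.2
silver px [214. 377.] xy 99.1 -1.6 LxW 205.8 24.0 yaw -89.5
silver px [ 74. 377.] xy 97.9 295.3 LxW 30.2 20.2 yaw 27.7
silver px [450. 362.] xy 135.9 -495.8 LxW 29.2 16.4 yaw -40.5
silver px [170. 358.] xy 136.2 97.8 LxW 20.4 20.2 yaw 78.5
silver px [509. 354.] xy 153.3 -624.2 LxW 20.0 12.8 yaw -47.4
silver px [479. 350.] xy 162.0 -562.5 LxW 36.3 17.7 yaw 21.1
silver px [431. 221.] xy 436.2 -468.3 LxW 20.5 11.2 yaw -1.9
silver px [322. 211.] xy 452.5 -223.1 LxW 67.3 12.6 yaw -18.4
silver px [ 72. 153.] xy 569.6 334.1 LxW 31.5 17.2 yaw -25.4
silver px [256. 139.]
[... 954 characters left out ...]
age [[ 738. -152.   60.]]
(790, 200) [ 625. -581.  113.]
(765, 300) [ 493. -544.  109.]
(735, 250) [ 569. -543.   55.]
(522, 208) [ 624. -245.   49.]
(632, 211) [ 622. -399.   54.]
(458, 98) [ 777. -152.   64.]
(402, 219) [608. -76.  33.]
(405, 333) [445. -84.  24.]
(600, 500) [ 212. -369.   -1.]
{'fx': 315.91677383873497, 'fy': 315.91677383873497, 'cx': 254.07919150748597, 'cy': 194.48645309716235, 'distortion': array([-0.00642694,  0.        ,  0.        ,  0.        ,  0.        ]), 'R': array([[ 0.40178693, -0.91573173, -0.00163391],
       [-0.86996304, -0.38226126,  0.31151348],
       [-0.28588736, -0.1237406 , -0.95024033]]), 't': array([-649.36983093,  -44.28365715,  391.07166124])}
```

```bash
cat >> h.py <<'E'
def plan(x,y,tcpz,yaw,hold=False):
    """totals, in row units: rz first, then dx,dy,dz in the turned frame"""
    from workcell import arm
    s=arm.get_state();R=s['tcp_rot'];p=s['eef_pos'];th=np.degrees(np.arctan2(R[1,0],R[0,0]))
    dr=(yaw-th+90)%180-90; a=np.radians(th+dr);D=np.array([x,y,tcpz])-p
    c,n=np.cos(a),np.sin(a)
    print('t',round(s['time'],2),'pos',p.round(1),'yaw',round(th,2),'gap',round(s['finger_gap'],1),'tilt',R[:2,2].round(4))
    print('rz %.2f'%(-dr/6),'dx %.3f dy %.3f dz %.3f'%((c*D[0]+n*D[1])/60,(n*D[0]-c*D[1])/60,-D[2]/60))
E
python3 - <<'E'
from h import *
from workcell import cams
c=cams.camera_info('wrist')
print((-c['R'].T@c['t']).round(), proj(c,[[c['cx'],c['cy']],[256,380],[256,5]],20).round())
plan(447,-83,330,26.3)
E
```

```text
[ 334. -563.  384.] [[ 225. -611.   20.]
 [ -44. -732.   20.]
 [ 411. -531.   20.]]
t 0.1 pos [ 260.6 -595.1  403.9] yaw 23.65 gap 88.3 tilt [-0.0007  0.0014]
rz -0.44 dx 6.567 dy -6.276 dz 1.232
```

```bash
python3 -m crank '[{"rz":-0.44,"jaw":1},{"dx":0.657,"dy":-0.628,"jaw":1},{"dx":0.657,"dy":-0.628,"jaw":1},{"dx":0.657,"dy":-0.628,"jaw":1},{"dx":0.657,"dy":-0.628,"jaw":1},{"dx":0.657,"dy":-0.628,"jaw":1},{"dx":0.657,"dy":-0.628,"jaw":1},{"dx":0.657,"dy":-0.628,"jaw":1},{"dx":0.657,"dy":-0.628,"jaw":1},{"dx":0.657,"dy":-0.628,"dz":0.4,"jaw":1},{"dx":0.657,"dy":-0.628,"dz":0.83,"jaw":1},{"jaw":1}]'
python3 - <<'E'
from h import *
from workcell import cams
plan(447,-83,184,26.3)
c=cams.camera_info('wrist');p,d=cams.snapshot('wrist');cv2.imwrite('pics/w1.png',p)
blobs(p,c,'blue',24);blobs(p,c,'silver',27);blobs(p,c,'red',35)
E
```

```text
t 0.1 pos [ 260.6 -595.1  403.9] yaw 23.65 gap 88.3 tilt [-0.0007  0.0014]
rz -0.44 dx 6.567 dy -6.276 dz 3.666
blue px [363. 362.] xy 58.7 -858.5 LxW 124.9 64.8 yaw -66.4
blue px [435. 265.] xy 218.6 -866.5 LxW 120.8 72.8 yaw 89.8
silver px [222. 361.] xy -34.3 -653.6 LxW 323.8 76.1 yaw -66.0
silver px [223. 172.] xy 246.2 -603.2 LxW 662.2 365.2 yaw -66.5schema error: expected keys dx, dy, dz, rx, ry, rz, jaw
```

View pics/w1.png

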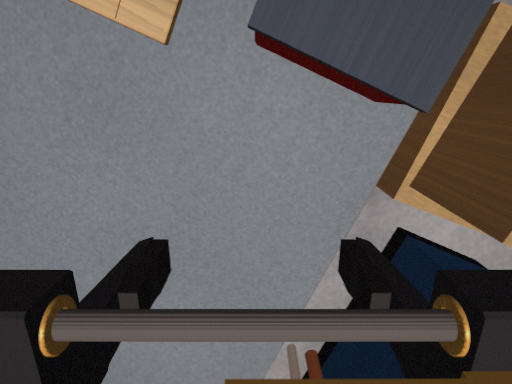

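The call was refused because every row needs all seven keys, so the arm is still at its start. The picture shows the fingertips at about (155,245) and (355,245).

```bash
python3 -m crank '[{"dx":0,"dy":0,"dz":0,"rx":0,"ry":0,"rz":-0.44,"jaw":1},{"dx":0.657,"dy":-0.628,"dz":0,"rx":0,"ry":0,"rz":0,"jaw":1},{"dx":0.657,"dy":-0.628,"dz":0,"rx":0,"ry":0,"rz":0,"jaw":1},{"dx":0.657,"dy":-0.628,"dz":0,"rx":0,"ry":0,"rz":0,"jaw":1},{"dx":0.657,"dy":-0.628,"dz":0,"rx":0,"ry":0,"rz":0,"jaw":1},{"dx":0.657,"dy":-0.628,"dz":0,"rx":0,"ry":0,"rz":0,"jaw":1},{"dx":0.657,"dy":-0.628,"dz":0,"rx":0,"ry":0,"rz":0,"jaw":1},{"dx":0.657,"dy":-0.628,"dz":0,"rx":0,"ry":0,"rz":0,"jaw":1},{"dx":0.657,"dy":-0.628,"dz":0,"rx":0,"ry":0,"rz":0,"jaw":1},{"dx":0.657,"dy":-0.628,"dz":0.4,"rx":0,"ry":0,"rz":0,"jaw":1},{"dx":0.657,"dy":-0.628,"dz":0.83,"rx":0,"ry":0,"rz":0,"jaw":1},{"dx":0,"dy":0,"dz":0,"rx":0,"ry":0,"rz":0,"jaw":1}]'
python3 - <<'E'
from h import *
from workcell import cams
plan(447,-83,184,26.3)
c=cams.camera_info('wrist');p,d=cams.snapshot('wrist');cv2.imwrite('pics/w2.png',p)
blobs(p,c,'blue',24);blobs(p,c,'silver',27);blobs(p,c,'red',35)
E
```

```text
time: 1.65
eef_pos: [444.0, -87.3, 336.2]
tcp_rot: [[0.893, 0.449, -0.005], [0.449, -0.893, 0.002], [-0.003, -0.004, -1.0]]
force: [0.4, -0.7, 0.1]
finger_gap: 87.9
gripper_force: 0.0
t 1.65 pos [444.  -87.3 336.2] yaw 26.69 gap 87.9 tilt [-0.0048  0.0025]
rz 0.06 dx 0.076 dy -0.042 dz 2.537
blue px [252. 176.] xy 446.5 -82.7 LxW 98.2 18.8 yaw 27.2
silver px [252. 292.] xy 323.7 -150.6 LxW 113.7 47.2 yaw -88.3
silver px [ 46. 230.] xy 300.7 78.2 LxW 21.3 17.6 yaw 18.3
silver px [ 94. 233.] xy 319.7 32.6 LxW 29.7 28.8 yaw 78.4
silver px [ 69. 221.] xy 321.4 56.6 LxW 17.3 15.9 yaw 43.9
silver px [143. 217.] xy 357.8 -5.4 LxW 19.1 14.0 yaw -84.9
silver px [110. 216.] xy 344.9 23.3 LxW 16.7 13.3 yaw 54.5
silver px [385. 224.] xy 460.0 -225.0 LxW 51.7 12.7 yaw -18.7
silver px [ 58. 205.] xy 333.9 73.1 LxW 19.8 16.2 yaw 7.7
silver px [ 33. 196.] xy 330.6 99.2 LxW 20.9 20.7 yaw -85.9
silver px [ 82. 197.] xy 351.3 54.4 LxW 27.7 14.5 yaw 74.2
silver px [132. 189.] xy 383.9 14.9 LxW 34.5 16.6 yaw 88.5
silver px [ 35. 170.] xy 360.1 100.3 LxW 32.5 22.3 yaw -11.3
silver px [191. 106.] xy 478.3 -5.7 LxW 26.8 10.1 yaw -36.5
silver px [205.  71.] xy 511.1 -5.1 LxW 16.7 8.8 yaw -51.7
silver px [334.   7.] xy 600.3 -79.5 LxW 22.3 11.4 yaw -63.2
red px [332.  20.] xy 590.3 -81.0 LxW 41.1 30.6 yaw -68.4
```

View pics/w2.png

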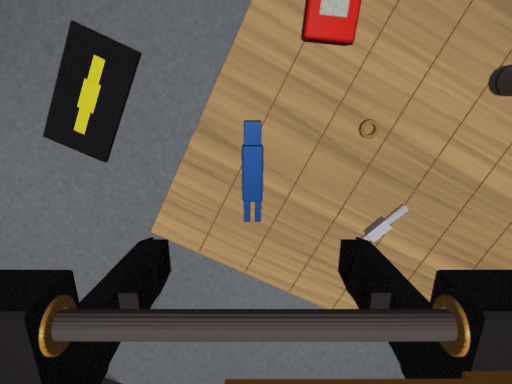

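The wrist view agrees with the top view: the lever lies at (252,170), world (446.5,-82.7), yaw about 27. Descending to grip it.

```bash
sed -i "s/D=np.array(\[x,y,tcpz\])-p/D=np.array([x,y,tcpz])-p-np.r_[R[:2,2]*155,0]/" h.py; python3 -m crank '[{"dx":0.06,"dy":-0.05,"dz":0.8,"rx":0,"ry":0,"rz":0,"jaw":1},{"dx":0,"dy":0,"dz":0.8,"rx":0,"ry":0,"rz":0,"jaw":1},{"dx":0,"dy":0,"dz":0.5,"rx":0,"ry":0,"rz":0,"jaw":1},{"dx":0,"dy":0,"dz":0,"rx":0,"ry":0,"rz":0,"jaw":1}]'
python3 - <<'E'
from h import *
plan(446.5,-82.7,183.5,27)
E
```

```text
time: 2.2
eef_pos: [445.5, -87.9, 211.8]
tcp_rot: [[0.897, 0.441, -0.003], [0.441, -0.897, -0.001], [-0.003, -0.001, -1.0]]
force: [0.4, -0.3, -0.4]
finger_gap: 88.1
gripper_force: 0.0
t 2.2 pos [445.5 -87.9 211.8] yaw 26.18 gap 88.1 tilt [-0.0032 -0.0006]
rz -0.14 dx 0.061 dy -0.067 dz 0.471
```

```bash
python3 -m crank '[{"dx":0.05,"dy":-0.06,"dz":0.42,"rx":0,"ry":0,"rz":-0.1,"jaw":1},{"dx":0,"dy":0,"dz":0,"rx":0,"ry":0,"rz":0,"jaw":1}]'
python3 - <<'E'
from h import *
plan(446.5,-82.7,183.5,27);plan(446.5,-82.7,183.5,27)
from workcell import arm
print(arm.get_state()['eef_pos'])
E
```

```text
time: 2.45
eef_pos: [447.6, -82.6, 188.1]
tcp_rot: [[0.892, 0.452, -0.0], [0.452, -0.892, -0.001], [-0.0, 0.0, -1.0]]
force: [-0.9, -0.8, -0.0]
finger_gap: 88.1
gripper_force: 0.0
t 2.45 pos [447.6 -82.6 188.1] yaw 26.85 gap 88.1 tilt [-0.0001 -0.0005]
rz -0.02 dx -0.016 dy -0.008 dz 0.076
t 2.45 pos [447.6 -82.6 188.1] yaw 26.85 gap 88.1 tilt [-0.0001 -0.0005]
rz -0.02 dx -0.016 dy -0.008 dz 0.076
[447.56599697 -82.59150549 188.08766346]
```

```bash
python3 -m crank '[{"dx":0,"dy":0,"dz":0.07,"rx":0,"ry":0,"rz":0,"jaw":1},{"dx":0,"dy":0,"dz":0,"rx":0,"ry":0,"rz":0,"jaw":0},{"dx":0,"dy":0,"dz":0,"rx":0,"ry":0,"rz":0,"jaw":0},{"dx":0,"dy":0,"dz":0,"rx":0,"ry":0,"rz":0,"jaw":0},{"dx":0,"dy":0,"dz":0,"rx":0,"ry":0,"rz":0,"jaw":0},{"dx":0,"dy":0,"dz":0,"rx":0,"ry":0,"rz":0,"jaw":0},{"dx":0,"dy":0,"dz":0,"rx":0,"ry":0,"rz":0,"jaw":0}]'
python3 - <<'E'
from h import *
plan(446.5,-82.7,183.5,27)
E
```

```text
time: 3.32
eef_pos: [447.4, -82.0, 183.1]
tcp_rot: [[0.892, 0.452, -0.0], [0.452, -0.892, 0.0], [-0.0, -0.0, -1.0]]
force: [-0.5, -0.1, -0.8]
finger_gap: 30.3
gripper_force: 0.0
t 3.33 pos [447.4 -82.  183.1] yaw 26.9 gap 30.3 tilt [-0.0001  0.    ]
rz -0.02 dx -0.018 dy 0.004 dz -0.006
```

```bash
python3 -m crank '[{"dx":0,"dy":0,"dz":0,"rx":0,"ry":0,"rz":0,"jaw":0},{"dx":0,"dy":0,"dz":0,"rx":0,"ry":0,"rz":0,"jaw":0},{"dx":0,"dy":0,"dz":0,"rx":0,"ry":0,"rz":0,"jaw":0},{"dx":0,"dy":0,"dz":-0.3,"rx":0,"ry":0,"rz":0,"jaw":0},{"dx":0,"dy":0,"dz":-0.7,"rx":0,"ry":0,"rz":0,"jaw":0},{"dx":0,"dy":0,"dz":-0.3,"rx":0,"ry":0,"rz":0,"jaw":0}]'
python3 - <<'E'
from h import *
plan(617.3,99.9,230,-10.6)
E
```

```text
time: 4.08
eef_pos: [447.8, -82.0, 262.9]
tcp_rot: [[0.892, 0.452, 0.002], [0.452, -0.892, -0.0], [0.002, 0.001, -1.0]]
force: [0.1, 0.2, -0.1]
finger_gap: 19.3
gripper_force: 30.0
t 4.08 pos [447.8 -82.  262.9] yaw 26.89 gap 19.3 tilt [ 0.0021 -0.0003]
rz 6.25 dx 2.213 dy -3.500 dz 0.548
```

```bash
python3 -m crank '[{"dx":0,"dy":0,"dz":-0.3,"rx":0,"ry":0,"rz":0.893,"jaw":0},{"dx":0,"dy":0,"dz":-0.5,"rx":0,"ry":0,"rz":0.893,"jaw":0},{"dx":0,"dy":0,"dz":0,"rx":0,"ry":0,"rz":0.893,"jaw":0},{"dx":0,"dy":0,"dz":0,"rx":0,"ry":0,"rz":0.893,"jaw":0},{"dx":0,"dy":0,"dz":0,"rx":0,"ry":0,"rz":0.893,"jaw":0},{"dx":0,"dy":0,"dz":0,"rx":0,"ry":0,"rz":0.893,"jaw":0},{"dx":0,"dy":0,"dz":0,"rx":0,"ry":0,"rz":0.893,"jaw":0},{"dx":0.2,"dy":-0.6,"dz":0,"rx":0,"ry":0,"rz":0,"jaw":0},{"dx":0.3,"dy":-0.8,"dz":0,"rx":0,"ry":0,"rz":0,"jaw":0},{"dx":0.3,"dy":-0.8,"dz":0,"rx":0,"ry":0,"rz":0,"jaw":0},{"dx":0.2,"dy":-0.3,"dz":0,"rx":0,"ry":0,"rz":0,"jaw":0},{"dx":0,"dy":0,"dz":0,"rx":0,"ry":0,"rz":0,"jaw":0}]'
python3 - <<'E'
from h import *
from workcell import cams
plan(617.3,99.9,230,-10.6)
c=cams.camera_info('wrist');p,d=cams.snapshot('wrist');cv2.imwrite('pics/w3.png',p)
blobs(p,c,'yellow',6);blobs(p,c,'blue',150);blobs(p,c,'red',35)
E
```

```text
time: 5.58
eef_pos: [534.4, 55.8, 309.0]
tcp_rot: [[0.983, -0.182, 0.0], [-0.182, -0.983, 0.001], [0.0, -0.001, -1.0]]
force: [-0.7, -0.8, 0.3]
finger_gap: 19.4
gripper_force: 30.0
t 5.58 pos [534.4  55.8 309. ] yaw -10.47 gap 19.4 tilt [0.0002 0.0006]
rz 0.02 dx 1.223 dy -0.975 dz 1.317
yellow px [ 68. 300.] xy 442.0 272.3 LxW 30.1 21.4 yaw 79.8
yellow px [ 14. 120.] xy 631.8 258.7 LxW 75.6 40.3 yaw -2.8
yellow px [185.  97.] xy 616.5 100.7 LxW 103.9 24.7 yaw -10.4
blue px [254. 236.] xy 545.1 53.4 LxW 78.3 20.2 yaw -10.4
red px [404.  66.] xy 608.9 -73.3 LxW 69.4 41.7 yaw 21.2
```

View pics/w3.png

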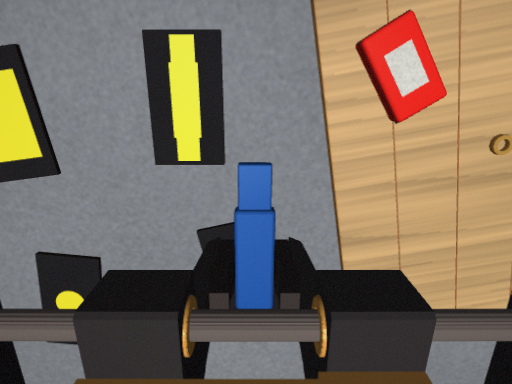

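The lever is straight between the fingers. Its pad is at (185,97), world (617,100.3), yaw -10.5.

```bash
python3 -m crank '[{"dx":0.5,"dy":-0.4,"dz":0,"rx":0,"ry":0,"rz":0,"jaw":0},{"dx":0.5,"dy":-0.4,"dz":0.5,"rx":0,"ry":0,"rz":0,"jaw":0},{"dx":0.223,"dy":-0.175,"dz":0.8,"rx":0,"ry":0,"rz":0,"jaw":0},{"dx":0,"dy":0,"dz":0.6,"rx":0,"ry":0,"rz":0,"jaw":0},{"dx":0,"dy":0,"dz":0,"rx":0,"ry":0,"rz":0,"jaw":0},{"dx":0,"dy":0,"dz":0,"rx":0,"ry":0,"rz":0,"jaw":0}]'
python3 - <<'E'
from h import *
plan(617.3,100.2,174.5,-10.5)
E
```

```text
time: 6.38
eef_pos: [617.1, 97.3, 196.6]
tcp_rot: [[0.983, -0.185, 0.001], [-0.185, -0.983, -0.0], [0.001, 0.0, -1.0]]
force: [0.1, 0.8, -0.1]
finger_gap: 19.5
gripper_force: 30.0
t 6.38 pos [617.1  97.3 196.6] yaw -10.69 gap 19.5 tilt [ 0.0012 -0.0003]
rz -0.03 dx -0.009 dy -0.048 dz 0.368
```

```bash
python3 -m crank '[{"dx":-0.009,"dy":-0.048,"dz":0.3,"rx":0,"ry":0,"rz":-0.03,"jaw":0},{"dx":0,"dy":0,"dz":0,"rx":0,"ry":0,"rz":0,"jaw":0},{"dx":0,"dy":0,"dz":0,"rx":0,"ry":0,"rz":0,"jaw":0}]'
python3 - <<'E'
from h import *
plan(617.3,100.2,174.5,-10.5)
E
```

```text
time: 6.75
eef_pos: [616.9, 101.4, 177.4]
tcp_rot: [[0.983, -0.181, 0.0], [-0.181, -0.983, 0.0], [0.0, -0.0, -1.0]]
force: [0.3, 0.1, -0.9]
finger_gap: 19.2
gripper_force: 30.0
t 6.75 pos [616.9 101.4 177.4] yaw -10.42 gap 19.2 tilt [0.0002 0.    ]
rz 0.01 dx 0.010 dy 0.019 dz 0.048
```

```bash
python3 -m crank '[{"dx":0.008,"dy":0.018,"dz":0.04,"rx":0,"ry":0,"rz":0,"jaw":0},{"dx":0,"dy":0,"dz":0,"rx":0,"ry":0,"rz":0,"jaw":0},{"dx":0,"dy":0,"dz":0,"rx":0,"ry":0,"rz":0,"jaw":0}]'
python3 - <<'E'
from h import *
plan(617.3,100.2,174.5,-10.5)
E
```

```text
time: 7.12
eef_pos: [617.2, 100.1, 174.8]
tcp_rot: [[0.983, -0.181, 0.0], [-0.181, -0.983, -0.0], [0.0, 0.0, -1.0]]
force: [0.2, -0.4, -0.2]
finger_gap: 19.7
gripper_force: 30.0
t 7.12 pos [617.2 100.1 174.8] yaw -10.44 gap 19.7 tilt [ 0.0001 -0.    ]
rz 0.01 dx 0.001 dy -0.002 dz 0.005
```

```bash
python3 -m crank '[{"dx":0,"dy":0,"dz":0,"rx":0,"ry":0,"rz":0,"jaw":0.6},{"dx":0,"dy":0,"dz":0,"rx":0,"ry":0,"rz":0,"jaw":0.6},{"dx":0,"dy":0,"dz":0,"rx":0,"ry":0,"rz":0,"jaw":0.6},{"dx":0,"dy":0,"dz":0,"rx":0,"ry":0,"rz":0,"jaw":0.6},{"dx":0,"dy":0,"dz":-0.5,"rx":0,"ry":0,"rz":0,"jaw":0.6},{"dx":0,"dy":0,"dz":-0.9,"rx":0,"ry":0,"rz":0,"jaw":0.6},{"dx":0,"dy":0,"dz":-0.9,"rx":0,"ry":0,"rz":0,"jaw":0.6},{"dx":0,"dy":0,"dz":-0.3,"rx":0,"ry":0,"rz":0,"jaw":0.6},{"dx":0,"dy":0,"dz":0,"rx":0,"ry":0,"rz":0,"jaw":0.6}]'
python3 - <<'E'
from h import *
from workcell import cams
plan(452.5,-223,330,-18.5)
c=cams.camera_info('wrist');p,d=cams.snapshot('wrist');cv2.imwrite('pics/w4.png',p)
blobs(p,c,'yellow',6);blobs(p,c,'blue',15);blobs(p,c,'red',35)
E
```

```text
time: 8.25
eef_pos: [617.4, 100.2, 331.6]
tcp_rot: [[0.983, -0.181, 0.002], [-0.181, -0.983, 0.0], [0.002, -0.001, -1.0]]
force: [0.1, 0.3, -1.0]
finger_gap: 53.1
gripper_force: 0.0
t 8.25 pos [617.4 100.2 331.6] yaw -10.44 gap 53.1 tilt [0.002  0.0003]
rz 1.34 dx -0.902 dy 5.982 dz 0.027
yellow px [289. 301.] xy 465.3 87.6 LxW 23.8 12.2 yaw 5.3
yellow px [ 94. 189.] xy 631.7 262.2 LxW 75.7 47.8 yaw -2.8
yellow px [246. 166.] xy 617.5 105.2 LxW 104.8 20.7 yaw -16.3
blue px [254. 183.] xy 616.4 99.5 LxW 98.8 18.4 yaw -10.9
blue px [7. 9.] xy 796.2 274.7 LxW 22.2 16.3 yaw -24.1
red px [446. 158.] xy 609.5 -73.0 LxW 70.6 41.7 yaw 21.0
```

View pics/w4.png

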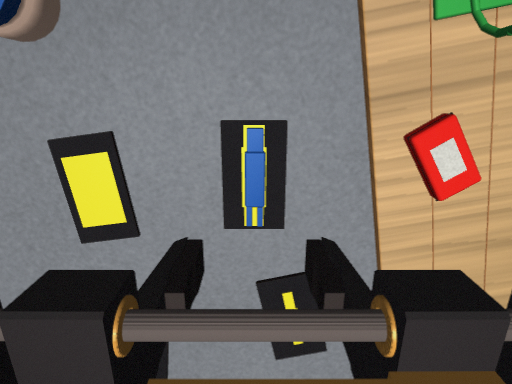

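The lever sits squarely on its silhouette at (254,175). Next is the extender.

```bash
python3 -m crank '[{"dx":0,"dy":0,"dz":0,"rx":0,"ry":0,"rz":0.67,"jaw":0.6},{"dx":0,"dy":0,"dz":0,"rx":0,"ry":0,"rz":0.67,"jaw":0.6},{"dx":-0.113,"dy":0.748,"dz":0,"rx":0,"ry":0,"rz":0,"jaw":0.6},{"dx":-0.113,"dy":0.748,"dz":0,"rx":0,"ry":0,"rz":0,"jaw":0.6},{"dx":-0.113,"dy":0.748,"dz":0,"rx":0,"ry":0,"rz":0,"jaw":0.6},{"dx":-0.113,"dy":0.748,"dz":0,"rx":0,"ry":0,"rz":0,"jaw":0.6},{"dx":-0.113,"dy":0.748,"dz":0,"rx":0,"ry":0,"rz":0,"jaw":0.6},{"dx":-0.113,"dy":0.748,"dz":0,"rx":0,"ry":0,"rz":0,"jaw":0.6},{"dx":-0.113,"dy":0.748,"dz":0.3,"rx":0,"ry":0,"rz":0,"jaw":0.6},{"dx":-0.113,"dy":0.748,"dz":0.3,"rx":0,"ry":0,"rz":0,"jaw":0.6},{"dx":0,"dy":0,"dz":0,"rx":0,"ry":0,"rz":0,"jaw":0.6},{"dx":0,"dy":0,"dz":0,"rx":0,"ry":0,"rz":0,"jaw":0.6}]'
python3 - <<'E'
from h import *
from workcell import cams
plan(452.5,-223,183.5,-18.5)
c=cams.camera_info('wrist');p,d=cams.snapshot('wrist');cv2.imwrite('pics/w5.png',p)
blobs(p[:260],c,'silver',25,150)
E
```

```text
time: 9.8
eef_pos: [451.8, -222.4, 293.6]
tcp_rot: [[0.949, -0.317, -0.002], [-0.317, -0.949, 0.001], [-0.002, -0.001, -1.0]]
force: [0.5, 0.2, 0.1]
finger_gap: 53.3
gripper_force: 0.0
t 9.8 pos [ 451.8 -222.4  293.6] yaw -18.45 gap 53.3 tilt [-0.002   0.0014]
rz 0.01 dx 0.020 dy 0.007 dz 1.834
silver px [254. 190.] xy 451.6 -222.9 LxW 69.5 11.5 yaw -18.8
```

View pics/w5.png

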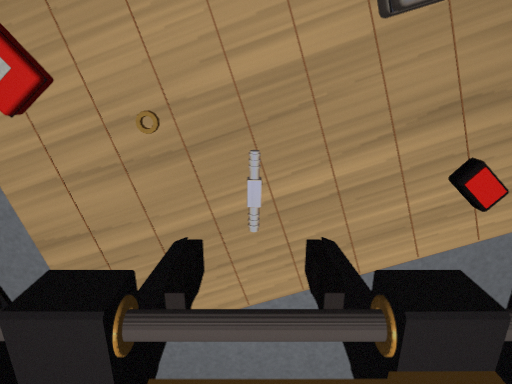

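The extender is at (254,190), centred and aligned. Descending.

```bash
python3 -m crank '[{"dx":0,"dy":0,"dz":0.5,"rx":0,"ry":0,"rz":0,"jaw":0.6},{"dx":0,"dy":0,"dz":0.7,"rx":0,"ry":0,"rz":0,"jaw":0.6},{"dx":0,"dy":0,"dz":0.5,"rx":0,"ry":0,"rz":0,"jaw":0.6},{"dx":0,"dy":0,"dz":0,"rx":0,"ry":0,"rz":0,"jaw":0.6},{"dx":0,"dy":0,"dz":0,"rx":0,"ry":0,"rz":0,"jaw":0.6}]'
python3 - <<'E'
from h import *
plan(451.6,-222.9,184,-18.6)
E
```

```text
time: 10.48
eef_pos: [452.9, -222.6, 193.7]
tcp_rot: [[0.949, -0.316, 0.001], [-0.316, -0.949, -0.0], [0.001, -0.0, -1.0]]
force: [-0.8, 0.0, -0.2]
finger_gap: 52.9
gripper_force: 0.0
t 10.47 pos [ 452.9 -222.6  193.7] yaw -18.39 gap 52.9 tilt [ 0.0013 -0.0002]
rz 0.03 dx -0.022 dy 0.011 dz 0.162
```

```bash
python3 -m crank '[{"dx":-0.02,"dy":0.01,"dz":0.16,"rx":0,"ry":0,"rz":0.03,"jaw":0.6},{"dx":0,"dy":0,"dz":0,"rx":0,"ry":0,"rz":0,"jaw":0.6},{"dx":0,"dy":0,"dz":0,"rx":0,"ry":0,"rz":0,"jaw":0},{"dx":0,"dy":0,"dz":0,"rx":0,"ry":0,"rz":0,"jaw":0},{"dx":0,"dy":0,"dz":0,"rx":0,"ry":0,"rz":0,"jaw":0},{"dx":0,"dy":0,"dz":0,"rx":0,"ry":0,"rz":0,"jaw":0},{"dx":0,"dy":0,"dz":0,"rx":0,"ry":0,"rz":0,"jaw":0},{"dx":0,"dy":0,"dz":0,"rx":0,"ry":0,"rz":0,"jaw":0}]'
python3 - <<'E'
from h import *
plan(451.6,-222.9,184,-18.6)
E
```

```text
time: 11.48
eef_pos: [450.7, -223.4, 183.2]
tcp_rot: [[0.947, -0.32, 0.0], [-0.32, -0.947, -0.0], [0.0, -0.0, -1.0]]
force: [-0.4, 0.7, 1.7]
finger_gap: 11.7
gripper_force: 30.0
t 11.47 pos [ 450.7 -223.4  183.2] yaw -18.65 gap 11.7 tilt [ 0. -0.]
rz -0.01 dx 0.012 dy -0.013 dz -0.013
```

```bash
python3 -m crank '[{"dx":0,"dy":0,"dz":-0.4,"rx":0,"ry":0,"rz":0,"jaw":0},{"dx":0,"dy":0,"dz":-0.8,"rx":0,"ry":0,"rz":0,"jaw":0},{"dx":0,"dy":0,"dz":-0.6,"rx":0,"ry":0,"rz":-0.869,"jaw":0},{"dx":0,"dy":0,"dz":-0.2,"rx":0,"ry":0,"rz":-0.869,"jaw":0},{"dx":0,"dy":0,"dz":0,"rx":0,"ry":0,"rz":-0.869,"jaw":0},{"dx":0,"dy":0,"dz":0,"rx":0,"ry":0,"rz":-0.869,"jaw":0},{"dx":0,"dy":-0.7,"dz":0,"rx":0,"ry":0,"rz":0,"jaw":0},{"dx":0,"dy":-0.9,"dz":0,"rx":0,"ry":0,"rz":0,"jaw":0},{"dx":0,"dy":-0.9,"dz":0,"rx":0,"ry":0,"rz":0,"jaw":0},{"dx":0,"dy":-0.9,"dz":0,"rx":0,"ry":0,"rz":0,"jaw":0},{"dx":0,"dy":-0.3,"dz":0,"rx":0,"ry":0,"rz":0,"jaw":0},{"dx":0,"dy":0,"dz":0,"rx":0,"ry":0,"rz":0,"jaw":0}]'
python3 - <<'E'
from h import *
from workcell import cams
plan(440.8,86.3,230,2.2)
c=cams.camera_info('wrist');p,d=cams.snapshot('wrist');cv2.imwrite('pics/w6.png',p)
blobs(p,c,'yellow',6);blobs(p[:300],c,'silver',145,150)
E
```

```text
time: 12.98
eef_pos: [442.0, -0.3, 303.2]
tcp_rot: [[0.999, 0.042, -0.0], [0.042, -0.999, 0.0], [-0.0, -0.0, -1.0]]
force: [-1.2, -0.8, -0.6]
finger_gap: 11.5
gripper_force: 30.0
t 12.97 pos [ 4.420e+02 -3.000e-01  3.032e+02] yaw 2.39 gap 11.5 tilt [-0.      0.0003]
rz 0.03 dx 0.036 dy -1.443 dz 1.220
yellow px [ 45. 349.] xy 242.1 223.0 LxW 26.9 13.8 yaw -16.0
yellow px [158. 179.] xy 440.0 86.9 LxW 73.9 16.5 yaw 2.4
yellow px [126.  17.] xy 576.0 107.4 LxW 24.3 19.9 yaw -14.7
silver px [456. 296.] xy 425.7 -106.0 LxW 55.8 4.8 yaw -89.9
silver px [254. 271.] xy 436.5 -1.0 LxW 33.3 14.5 yaw 2.4
silver px [129. 137.] xy 485.0 62.1 LxW 141.8 136.4 yaw -87.7
```

View pics/w6.png

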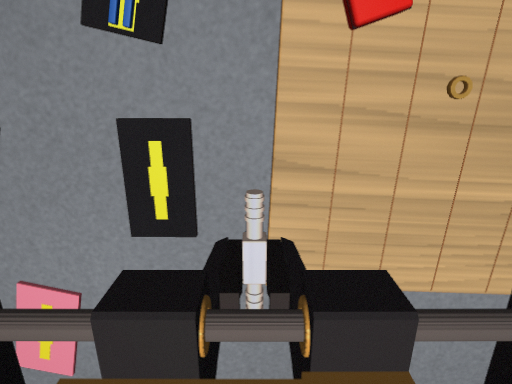

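The pad_extender silhouette is at (158,179), world (440.2,86.7), yaw 2.3. The extender is straight in the gripper.

```bash
python3 -m crank '[{"dx":0.01,"dy":-0.5,"dz":0,"rx":0,"ry":0,"rz":0,"jaw":0},{"dx":0.01,"dy":-0.6,"dz":0.4,"rx":0,"ry":0,"rz":0,"jaw":0},{"dx":0,"dy":-0.35,"dz":0.8,"rx":0,"ry":0,"rz":0,"jaw":0},{"dx":0,"dy":0,"dz":0.6,"rx":0,"ry":0,"rz":0,"jaw":0},{"dx":0,"dy":0,"dz":0,"rx":0,"ry":0,"rz":0,"jaw":0},{"dx":0,"dy":0,"dz":0,"rx":0,"ry":0,"rz":0,"jaw":0}]'
python3 - <<'E'
from h import *
from workcell import cams
plan(439.8,86.7,175,2.3)
K=cams.camera_info('wrist')
R=np.array([[0.999,.042,0],[.042,-.999,0],[0,0,-1]])
# tip offset in tool frame from picture w6: use camera pose relative to tool (rigid)
from workcell import arm
s=arm.get_state();T=s['tcp_rot'];p=s['eef_pos']
z=p[2]-147-19-2.5+9
q=proj(K,[[254,190.5]],z)[0];print('tip rel tool',(T.T@(q-p)).round(1))
E
```

```text
time: 13.78
eef_pos: [440.6, 84.4, 196.1]
tcp_rot: [[0.999, 0.036, 0.001], [0.036, -0.999, -0.0], [0.001, 0.0, -1.0]]
force: [0.5, -0.4, 1.2]
finger_gap: 11.3
gripper_force: 30.0
t 13.78 pos [440.6  84.4 196.1] yaw 2.09 gap 11.3 tilt [ 0.001  -0.0004]
rz -0.04 dx -0.015 dy -0.040 dz 0.351
tip rel tool [ 36.4   0.6 159.5]
```

```bash
python3 -m crank '[{"dx":-0.02,"dy":-0.04,"dz":0.3,"rx":0,"ry":0,"rz":-0.03,"jaw":0},{"dx":0,"dy":0,"dz":0,"rx":0,"ry":0,"rz":0,"jaw":0},{"dx":0,"dy":0,"dz":0,"rx":0,"ry":0,"rz":0,"jaw":0}]'
python3 - <<'E'
from h import *
plan(439.5,86.7,174.5,2.3)
E
```

```text
time: 14.15
eef_pos: [439.3, 87.5, 178.4]
tcp_rot: [[0.999, 0.041, 0.002], [0.041, -0.999, 0.0], [0.002, -0.0, -1.0]]
force: [0.4, -0.1, -0.0]
finger_gap: 11.6
gripper_force: 30.0
t 14.15 pos [439.3  87.5 178.4] yaw 2.33 gap 11.6 tilt [0.0019 0.0002]
rz 0.01 dx -0.002 dy 0.013 dz 0.065
```

```bash
python3 -m crank '[{"dx":-0.002,"dy":0.01,"dz":0.06,"rx":0,"ry":0,"rz":0,"jaw":0},{"dx":0,"dy":0,"dz":0,"rx":0,"ry":0,"rz":0,"jaw":0},{"dx":0,"dy":0,"dz":0,"rx":0,"ry":0,"rz":0,"jaw":0}]'
python3 - <<'E'
from h import *
plan(439.5,86.7,174.5,2.3)
E
```

```text
time: 14.52
eef_pos: [439.2, 87.0, 174.1]
tcp_rot: [[0.999, 0.041, 0.002], [0.041, -0.999, 0.0], [0.002, -0.0, -1.0]]
force: [-0.3, -0.9, 4.6]
finger_gap: 11.8
gripper_force: 30.0
t 14.53 pos [439.2  87.  174.1] yaw 2.36 gap 11.8 tilt [0.0015 0.0001]
rz 0.01 dx 0.002 dy 0.006 dz -0.006
```

```bash
python3 -m crank '[{"dx":0,"dy":0,"dz":0,"rx":0,"ry":0,"rz":0,"jaw":0.6},{"dx":0,"dy":0,"dz":0,"rx":0,"ry":0,"rz":0,"jaw":0.6},{"dx":0,"dy":0,"dz":0,"rx":0,"ry":0,"rz":0,"jaw":0.6},{"dx":0,"dy":0,"dz":0,"rx":0,"ry":0,"rz":0,"jaw":0.6},{"dx":0,"dy":0,"dz":-0.5,"rx":0,"ry":0,"rz":0,"jaw":0.6},{"dx":0,"dy":0,"dz":-0.9,"rx":0,"ry":0,"rz":0,"jaw":0.6},{"dx":0,"dy":0,"dz":-0.9,"rx":0,"ry":0,"rz":0,"jaw":0.6},{"dx":0,"dy":0,"dz":-0.3,"rx":0,"ry":0,"rz":0,"jaw":0.6},{"dx":0,"dy":0,"dz":0,"rx":0,"ry":0,"rz":0,"jaw":0.6}]'
python3 - <<'E'
from h import *
from workcell import cams
plan(623,-245,330,0)
c=cams.camera_info('wrist');p,d=cams.snapshot('wrist');cv2.imwrite('pics/w7.png',p)
blobs(p,c,'yellow',6)
cv2.imwrite('pics/w7c.png',cv2.resize(p[60:280,30:330],None,fx=2.5,fy=2.5,interpolation=cv2.INTER_CUBIC))
E
```

```text
time: 15.65
eef_pos: [439.0, 87.2, 330.7]
tcp_rot: [[0.999, 0.041, 0.003], [0.041, -0.999, 0.0], [0.003, -0.0, -1.0]]
force: [0.1, -0.1, 0.2]
finger_gap: 53.0
gripper_force: 0.0
t 15.65 pos [439.   87.2 330.7] yaw 2.37 gap 53.0 tilt [0.003  0.0005]
rz 0.39 dx 3.059 dy 5.538 dz 0.011
yellow px [ 67. 170.] xy 438.0 272.2 LxW 31.1 30.5 yaw -8.8
yellow px [237.  20.] xy 579.4 106.1 LxW 30.6 25.2 yaw -4.4
```

View pics/w7c.png

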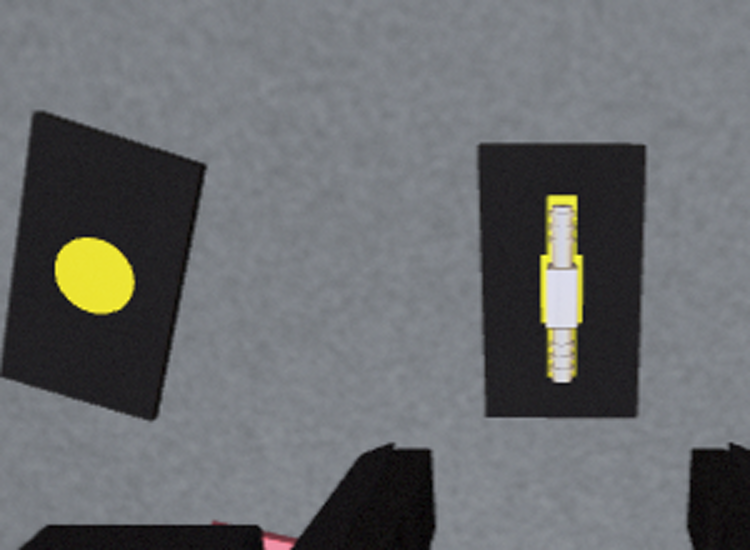

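The extender looks a little low (towards -x) on its silhouette, though part of that may be parallax. I'll look closer.

Run:
```python
from h import *
from workcell import cams
c=cams.camera_info('wrist');p=cv2.imread('pics/w7.png')
a=cv2.resize(p[130:220,225:285],None,fx=6.6,fy=6.6,interpolation=cv2.INTER_NEAREST)
t,_=cams.snapshot('top');cv2.imwrite('pics/top1.png',t)
b=cv2.resize(t[180:250,160:210],None,fx=7.5,fy=7.5,interpolation=cv2.INTER_NEAREST)
h=max(a.shape[0],b.shape[0]);o=np.zeros((h,a.shape[1]+b.shape[1],3),np.uint8);o[:a.shape[0],:a.shape[1]]=a;o[:b.shape[0],a.shape[1]:]=b;print(o.shape)
cv2.imwrite('pics/cmp.png',o[:600,:800])
```

```text
(594, 771, 3)
```

View pics/cmp.png

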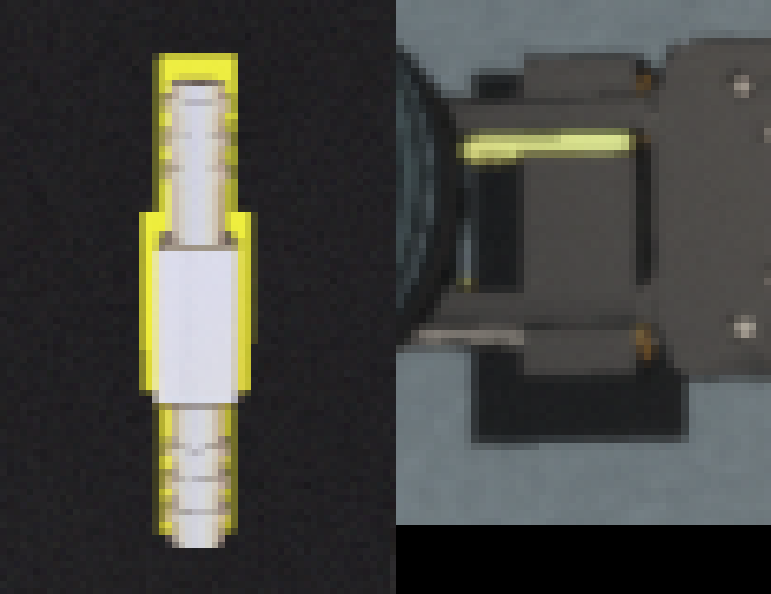

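The silhouette shows about 3 mm at the front of the collar against 2 mm ideal, so the extender is about 1 mm off, which is good. Now the socket.

```bash
python3 -m crank '[{"dx":0,"dy":0,"dz":0,"rx":0,"ry":0,"rz":0.39,"jaw":0.6},{"dx":0.2,"dy":0.4,"dz":0,"rx":0,"ry":0,"rz":0,"jaw":0.6},{"dx":0.437,"dy":0.8,"dz":0,"rx":0,"ry":0,"rz":0,"jaw":0.6},{"dx":0.437,"dy":0.8,"dz":0,"rx":0,"ry":0,"rz":0,"jaw":0.6},{"dx":0.437,"dy":0.8,"dz":0,"rx":0,"ry":0,"rz":0,"jaw":0.6},{"dx":0.437,"dy":0.8,"dz":0,"rx":0,"ry":0,"rz":0,"jaw":0.6},{"dx":0.437,"dy":0.8,"dz":0,"rx":0,"ry":0,"rz":0,"jaw":0.6},{"dx":0.437,"dy":0.8,"dz":0.2,"rx":0,"ry":0,"rz":0,"jaw":0.6},{"dx":0.237,"dy":0.338,"dz":0.2,"rx":0,"ry":0,"rz":0,"jaw":0.6},{"dx":0,"dy":0,"dz":0,"rx":0,"ry":0,"rz":0,"jaw":0.6},{"dx":0,"dy":0,"dz":0,"rx":0,"ry":0,"rz":0,"jaw":0.6}]'
python3 - <<'E'
from h import *
from workcell import cams
plan(623,-245,184,0)
c=cams.camera_info('wrist');p,d=cams.snapshot('wrist');cv2.imwrite('pics/w8.png',p)
cv2.imwrite('pics/w8c.png',p)
E
```

```text
time: 17.12
eef_pos: [622.1, -243.5, 304.8]
tcp_rot: [[1.0, 0.001, -0.002], [0.001, -1.0, 0.001], [-0.002, -0.001, -1.0]]
force: [0.4, 0.6, -0.1]
finger_gap: 52.9
gripper_force: 0.0
t 17.12 pos [ 622.1 -243.5  304.8] yaw 0.08 gap 52.9 tilt [-0.0016  0.0014]
rz 0.01 dx 0.019 dy 0.029 dz 2.013
```

View pics/w8c.png

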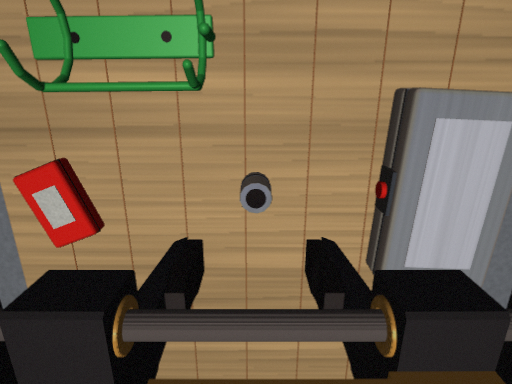

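Run:
```python
from h import *
from workcell import cams
c=cams.camera_info('wrist');q=proj(c,[[256,197],[240.5,197],[271.5,197]],51);print(q.round(1));plan(q[0][0],q[0][1],186,0)
```

```text
[[ 623.4 -245.1   51. ]
 [ 623.3 -233.    51. ]
 [ 623.4 -257.3   51. ]]
t 17.18 pos [ 622.2 -243.3  305.4] yaw 0.12 gap 52.9 tilt [-0.0007  0.001 ]
rz 0.02 dx 0.021 dy 0.033 dz 1.990
```

```bash
python3 -m crank '[{"dx":0.02,"dy":0.03,"dz":0.5,"rx":0,"ry":0,"rz":0,"jaw":0.6},{"dx":0,"dy":0,"dz":0.6,"rx":0,"ry":0,"rz":0,"jaw":0.6},{"dx":0,"dy":0,"dz":0.2,"rx":0,"ry":0,"rz":0,"jaw":0.6},{"dx":0,"dy":0,"dz":0,"rx":0,"ry":0,"rz":0,"jaw":0.6},{"dx":0,"dy":0,"dz":0,"rx":0,"ry":0,"rz":0,"jaw":0.6}]'
python3 - <<'E'
from h import *
plan(623.4,-245.1,186,0)
E
```

```text
time: 17.8
eef_pos: [624.2, -246.7, 229.2]
tcp_rot: [[1.0, 0.001, 0.002], [0.001, -1.0, -0.001], [0.002, 0.001, -1.0]]
force: [0.6, 0.1, 0.5]
finger_gap: 53.1
gripper_force: 0.0
t 17.8 pos [ 624.2 -246.7  229.2] yaw 0.05 gap 53.1 tilt [ 0.0023 -0.0007]
rz 0.01 dx -0.020 dy -0.029 dz 0.720
```

```bash
python3 -m crank '[{"dx":-0.015,"dy":-0.02,"dz":0.5,"rx":0,"ry":0,"rz":0,"jaw":0.6},{"dx":0,"dy":0,"dz":0.2,"rx":0,"ry":0,"rz":0,"jaw":0.6},{"dx":0,"dy":0,"dz":0,"rx":0,"ry":0,"rz":0,"jaw":0.6},{"dx":0,"dy":0,"dz":0,"rx":0,"ry":0,"rz":0,"jaw":0.6}]'
python3 - <<'E'
from h import *
plan(623.4,-245.1,186,0)
E
```

```text
time: 18.3
eef_pos: [623.2, -245.8, 186.7]
tcp_rot: [[1.0, 0.001, 0.002], [0.001, -1.0, -0.001], [0.002, 0.001, -1.0]]
force: [0.2, -1.0, 0.7]
finger_gap: 53.1
gripper_force: 0.0
t 18.3 pos [ 623.2 -245.8  186.7] yaw 0.04 gap 53.1 tilt [ 0.0016 -0.0006]
rz 0.01 dx -0.001 dy -0.013 dz 0.012
```

Close and lift (tips about 5.7 mm above the socket's base).

```bash
python3 -m crank '[{"dx":0,"dy":-0.01,"dz":0.01,"rx":0,"ry":0,"rz":0,"jaw":0},{"dx":0,"dy":0,"dz":0,"rx":0,"ry":0,"rz":0,"jaw":0},{"dx":0,"dy":0,"dz":0,"rx":0,"ry":0,"rz":0,"jaw":0},{"dx":0,"dy":0,"dz":0,"rx":0,"ry":0,"rz":0,"jaw":0},{"dx":0,"dy":0,"dz":0,"rx":0,"ry":0,"rz":0,"jaw":0}]'
python3 - <<'E'
from h import *
plan(623.4,-245.1,186,0)
E
```

```text
time: 18.92
eef_pos: [622.7, -245.0, 185.2]
tcp_rot: [[1.0, 0.001, 0.0], [0.001, -1.0, -0.0], [0.0, 0.0, -1.0]]
force: [0.0, -0.0, 2.4]
finger_gap: 25.0
gripper_force: 30.0
t 18.93 pos [ 622.7 -245.   185.2] yaw 0.04 gap 25.0 tilt [ 0.0002 -0.    ]
rz 0.01 dx 0.010 dy 0.002 dz -0.013
```

```bash
python3 -m crank '[{"dx":0,"dy":0,"dz":-0.3,"rx":0,"ry":0,"rz":0,"jaw":0},{"dx":0,"dy":0,"dz":-0.8,"rx":0,"ry":0,"rz":0,"jaw":0},{"dx":0,"dy":0,"dz":-0.8,"rx":0,"ry":0,"rz":0,"jaw":0},{"dx":0,"dy":0,"dz":-0.3,"rx":0,"ry":0,"rz":0,"jaw":0},{"dx":0,"dy":0,"dz":0,"rx":0,"ry":0,"rz":0,"jaw":0}]'
python3 - <<'E'
from h import *
plan(439,272,250,0)
E
```

```text
time: 19.55
eef_pos: [622.9, -245.1, 318.2]
tcp_rot: [[1.0, 0.001, 0.002], [0.001, -1.0, -0.001], [0.002, 0.001, -1.0]]
force: [0.3, -0.3, -1.1]
finger_gap: 25.2
gripper_force: 30.0
t 19.55 pos [ 622.9 -245.1  318.2] yaw 0.04 gap 25.2 tilt [ 0.0021 -0.0009]
rz 0.01 dx -3.070 dy -8.620 dz 1.137
```

```bash
python3 -m crank '[{"dx":-0.15,"dy":-0.4,"dz":0,"rx":0,"ry":0,"rz":0,"jaw":0},{"dx":-0.32,"dy":-0.8,"dz":0,"rx":0,"ry":0,"rz":0,"jaw":0},{"dx":-0.32,"dy":-0.8,"dz":0,"rx":0,"ry":0,"rz":0,"jaw":0},{"dx":-0.32,"dy":-0.8,"dz":0,"rx":0,"ry":0,"rz":0,"jaw":0},{"dx":-0.32,"dy":-0.8,"dz":0,"rx":0,"ry":0,"rz":0,"jaw":0},{"dx":-0.32,"dy":-0.8,"dz":0,"rx":0,"ry":0,"rz":0,"jaw":0},{"dx":-0.32,"dy":-0.8,"dz":0,"rx":0,"ry":0,"rz":0,"jaw":0},{"dx":-0.32,"dy":-0.8,"dz":0,"rx":0,"ry":0,"rz":0,"jaw":0},{"dx":-0.32,"dy":-0.8,"dz":0,"rx":0,"ry":0,"rz":0,"jaw":0},{"dx":-0.3,"dy":-0.5,"dz":0,"rx":0,"ry":0,"rz":0,"jaw":0},{"dx":-0.06,"dy":-0.2,"dz":0,"rx":0,"ry":0,"rz":0,"jaw":0},{"dx":0,"dy":0,"dz":0,"rx":0,"ry":0,"rz":0,"jaw":0}]'
python3 - <<'E'
from h import *
from workcell import cams
plan(438.5,272,200,0)
c=cams.camera_info('wrist');p,d=cams.snapshot('wrist');cv2.imwrite('pics/w9.png',p)
blobs(p,c,'yellow',6)
E
```

```text
time: 21.05
eef_pos: [438.1, 204.7, 316.1]
tcp_rot: [[1.0, 0.002, -0.001], [0.002, -1.0, -0.001], [-0.001, 0.001, -1.0]]
force: [0.6, 0.1, -1.0]
finger_gap: 25.0
gripper_force: 30.0
t 21.05 pos [438.1 204.7 316.1] yaw 0.09 gap 25.0 tilt [-0.0014 -0.0009]
rz 0.01 dx 0.011 dy -1.124 dz 1.935
yellow px [237. 347.] xy 237.3 223.3 LxW 17.3 9.9 yaw -11.8
yellow px [183. 179.] xy 438.4 272.0 LxW 31.6 30.6 yaw -89.9
yellow px [373. 172.] xy 440.9 90.3 LxW 74.1 11.7 yaw -4.3
yellow px [369.  18.] xy 575.8 109.4 LxW 24.8 19.7 yaw 0.3
```

View pics/w9.png

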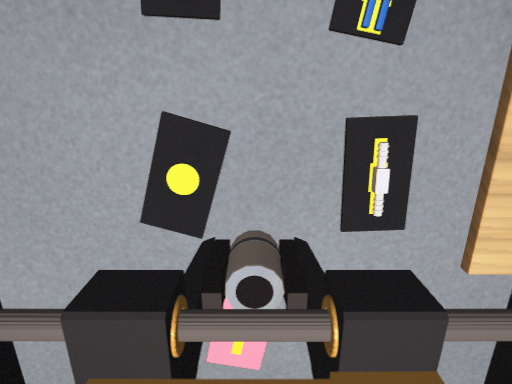

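The socket disc is at (183,179), world (438.5,272), and the socket is held upright.

```bash
python3 -m crank '[{"dx":0.01,"dy":-0.5,"dz":0,"rx":0,"ry":0,"rz":0,"jaw":0},{"dx":0,"dy":-0.5,"dz":0.4,"rx":0,"ry":0,"rz":0,"jaw":0},{"dx":0,"dy":-0.12,"dz":0.8,"rx":0,"ry":0,"rz":0,"jaw":0},{"dx":0,"dy":0,"dz":0.7,"rx":0,"ry":0,"rz":0,"jaw":0},{"dx":0,"dy":0,"dz":0,"rx":0,"ry":0,"rz":0,"jaw":0},{"dx":0,"dy":0,"dz":0,"rx":0,"ry":0,"rz":0,"jaw":0}]'
python3 - <<'E'
from h import *
plan(438,272,176.7,0)
E
```

```text
time: 21.85
eef_pos: [439.8, 271.4, 204.0]
tcp_rot: [[1.0, -0.001, 0.001], [-0.001, -1.0, 0.0], [0.001, -0.0, -1.0]]
force: [1.1, 0.9, -0.2]
finger_gap: 24.9
gripper_force: 30.0
t 21.85 pos [439.8 271.4 204. ] yaw -0.06 gap 24.9 tilt [0.0012 0.0001]
rz -0.01 dx -0.033 dy -0.010 dz 0.455
```

```bash
python3 -m crank '[{"dx":-0.03,"dy":-0.01,"dz":0.38,"rx":0,"ry":0,"rz":0,"jaw":0},{"dx":0,"dy":0,"dz":0,"rx":0,"ry":0,"rz":0,"jaw":0},{"dx":0,"dy":0,"dz":0,"rx":0,"ry":0,"rz":0,"jaw":0}]'
python3 - <<'E'
from h import *
plan(438,272,176.7,0)
E
```

```text
time: 22.22
eef_pos: [437.6, 272.8, 181.7]
tcp_rot: [[1.0, 0.0, 0.002], [0.0, -1.0, 0.001], [0.002, -0.001, -1.0]]
force: [-0.4, -0.5, -1.0]
finger_gap: 25.1
gripper_force: 30.0
t 22.23 pos [437.6 272.8 181.7] yaw 0.02 gap 25.1 tilt [0.0019 0.0011]
rz 0.00 dx 0.001 dy 0.016 dz 0.083
```

```bash
python3 -m crank '[{"dx":0,"dy":0.014,"dz":0.075,"rx":0,"ry":0,"rz":0,"jaw":0},{"dx":0,"dy":0,"dz":0,"rx":0,"ry":0,"rz":0,"jaw":0},{"dx":0,"dy":0,"dz":0,"rx":0,"ry":0,"rz":0,"jaw":0}]'
python3 - <<'E'
from h import *
plan(438,272,176.7,0)
E
```

```text
time: 22.6
eef_pos: [437.4, 271.9, 176.1]
tcp_rot: [[1.0, 0.0, 0.001], [0.0, -1.0, 0.0], [0.001, -0.0, -1.0]]
force: [1.1, -0.0, 2.8]
finger_gap: 25.2
gripper_force: 30.0
t 22.6 pos [437.4 271.9 176.1] yaw 0.03 gap 25.2 tilt [0.0011 0.0005]
rz 0.00 dx 0.007 dy -0.001 dz -0.010
```

```bash
python3 -m crank '[{"dx":0,"dy":0,"dz":0,"rx":0,"ry":0,"rz":0,"jaw":0.75},{"dx":0,"dy":0,"dz":0,"rx":0,"ry":0,"rz":0,"jaw":0.75},{"dx":0,"dy":0,"dz":0,"rx":0,"ry":0,"rz":0,"jaw":0.75},{"dx":0,"dy":0,"dz":0,"rx":0,"ry":0,"rz":0,"jaw":0.75},{"dx":0,"dy":0,"dz":-0.3,"rx":0,"ry":0,"rz":0,"jaw":0.75},{"dx":0,"dy":0,"dz":-0.8,"rx":0,"ry":0,"rz":0,"jaw":0.75},{"dx":0,"dy":0,"dz":-0.9,"rx":0,"ry":0,"rz":0,"jaw":0.75},{"dx":0,"dy":0,"dz":-0.5,"rx":0,"ry":0,"rz":0,"jaw":0.75},{"dx":0,"dy":0,"dz":0,"rx":0,"ry":0,"rz":0,"jaw":0.75}]'
python3 - <<'E'
from h import *
from workcell import cams
plan(609,-73.5,330,21.1)
c=cams.camera_info('wrist');p,d=cams.snapshot('wrist');cv2.imwrite('pics/w10.png',p)
cv2.imwrite('pics/w10c.png',cv2.resize(p[120:260,180:330],None,fx=4,fy=4,interpolation=cv2.INTER_CUBIC))
blobs(p,c,'yellow',6)
E
```

```text
time: 23.72
eef_pos: [437.6, 272.3, 329.0]
tcp_rot: [[1.0, 0.001, 0.005], [0.0, -1.0, 0.003], [0.005, -0.003, -1.0]]
force: [0.4, -0.1, -0.8]
finger_gap: 65.9
gripper_force: 0.0
t 23.73 pos [437.6 272.3 329. ] yaw 0.03 gap 65.9 tilt [0.0051 0.0032]
rz -3.51 dx 0.575 dy 6.409 dz -0.016
yellow px [307. 302.] xy 292.0 212.1 LxW 18.0 9.9 yaw -11.1
yellow px [254. 171.] xy 443.4 272.6 LxW 31.0 20.4 yaw -85.8
yellow px [439. 172.] xy 440.7 89.7 LxW 73.8 11.4 yaw -2.9
yellow px [443.  22.] xy 578.6 108.3 LxW 28.2 20.2 yaw -5.0
```

View pics/w10c.png

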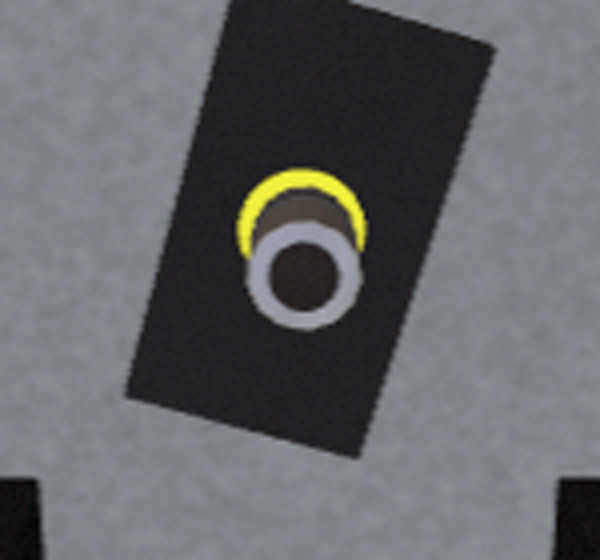

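Run:
```python
from h import *
from workcell import cams
c=cams.camera_info('wrist')
print(proj(c,[[255.9,188.6]],42).round(1),proj(c,[[255.5,167.0],[255.5,161.8],[239.1,176],[271.6,176]],6).round(1))
```

```text
[[436.5 270.1  42. ]] [[447.6 270.3   6. ]
 [452.7 270.4   6. ]
 [438.5 286.5   6. ]
 [438.5 254.4   6. ]]
```

The socket stands about 1 mm from the disc centre (ring visible at crop (302,215)), which is acceptable. Now the patch box.

```bash
python3 -m crank '[{"dx":0,"dy":0,"dz":0,"rx":0,"ry":0,"rz":-0.88,"jaw":0.75},{"dx":0,"dy":0,"dz":0,"rx":0,"ry":0,"rz":-0.88,"jaw":0.75},{"dx":0,"dy":0,"dz":0,"rx":0,"ry":0,"rz":-0.88,"jaw":0.75},{"dx":0,"dy":0,"dz":0,"rx":0,"ry":0,"rz":-0.87,"jaw":0.75},{"dx":0.082,"dy":0.9,"dz":0,"rx":0,"ry":0,"rz":0,"jaw":0.75},{"dx":0.082,"dy":0.9,"dz":0,"rx":0,"ry":0,"rz":0,"jaw":0.75},{"dx":0.082,"dy":0.9,"dz":0,"rx":0,"ry":0,"rz":0,"jaw":0.75},{"dx":0.082,"dy":0.9,"dz":0,"rx":0,"ry":0,"rz":0,"jaw":0.75},{"dx":0.082,"dy":0.9,"dz":0,"rx":0,"ry":0,"rz":0,"jaw":0.75},{"dx":0.082,"dy":0.9,"dz":0,"rx":0,"ry":0,"rz":0,"jaw":0.75},{"dx":0.083,"dy":0.9,"dz":0.2,"rx":0,"ry":0,"rz":0,"jaw":0.75},{"dx":0,"dy":0.1,"dz":0.3,"rx":0,"ry":0,"rz":0,"jaw":0.75}]'; python3 -m crank '[{"dx":0,"dy":0,"dz":0,"rx":0,"ry":0,"rz":0,"jaw":0.75},{"dx":0,"dy":0,"dz":0,"rx":0,"ry":0,"rz":0,"jaw":0.75}]' >/dev/null
python3 - <<'E'
from h import *
from workcell import cams
plan(609,-73.5,188,21.1)
c=cams.camera_info('wrist');p,d=cams.snapshot('wrist');cv2.imwrite('pics/w11.png',p)
blobs(p,c,'red',35)
E
```

```text
time: 25.28
eef_pos: [607.8, -79.0, 294.1]
tcp_rot: [[0.935, 0.354, -0.001], [0.354, -0.935, -0.003], [-0.001, 0.002, -1.0]]
force: [-0.7, 0.3, -0.4]
finger_gap: 66.0
gripper_force: 0.0
t 25.52 pos [606.9 -71.9 295.5] yaw 21.26 gap 66.2 tilt [-0.0011  0.0012]
rz 0.03 dx 0.024 dy 0.042 dz 1.792
red px [258. 192.] xy 609.2 -74.2 LxW 68.3 41.2 yaw 21.2
```

View pics/w11.png

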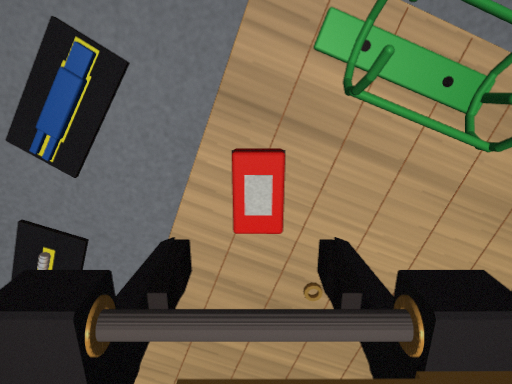

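```bash
python3 -m crank '[{"dx":0.024,"dy":0.035,"dz":0.5,"rx":0,"ry":0,"rz":0,"jaw":0.75},{"dx":0,"dy":0,"dz":0.6,"rx":0,"ry":0,"rz":0,"jaw":0.75},{"dx":0,"dy":0,"dz":0.1,"rx":0,"ry":0,"rz":0,"jaw":0.75},{"dx":0,"dy":0,"dz":0,"rx":0,"ry":0,"rz":0,"jaw":0.75},{"dx":0,"dy":0,"dz":0,"rx":0,"ry":0,"rz":0,"jaw":0.75}]'
python3 - <<'E'
from h import *
plan(609.2,-74.1,189,21.2)
E
```

```text
time: 26.2
eef_pos: [610.2, -75.2, 225.3]
tcp_rot: [[0.933, 0.36, 0.003], [0.36, -0.933, -0.0], [0.002, 0.001, -1.0]]
force: [-0.5, -0.2, -0.3]
finger_gap: 66.1
gripper_force: 0.0
t 26.2 pos [610.2 -75.2 225.3] yaw 21.12 gap 66.1 tilt [ 0.0026 -0.0001]
rz -0.01 dx -0.015 dy -0.025 dz 0.605
```

```bash
python3 -m crank '[{"dx":-0.012,"dy":-0.018,"dz":0.4,"rx":0,"ry":0,"rz":0,"jaw":0.75},{"dx":0,"dy":0,"dz":0.18,"rx":0,"ry":0,"rz":0,"jaw":0.75},{"dx":0,"dy":0,"dz":0,"rx":0,"ry":0,"rz":0,"jaw":0.75},{"dx":0,"dy":0,"dz":0,"rx":0,"ry":0,"rz":0,"jaw":0},{"dx":0,"dy":0,"dz":0,"rx":0,"ry":0,"rz":0,"jaw":0},{"dx":0,"dy":0,"dz":0,"rx":0,"ry":0,"rz":0,"jaw":0},{"dx":0,"dy":0,"dz":0,"rx":0,"ry":0,"rz":0,"jaw":0},{"dx":0,"dy":0,"dz":0,"rx":0,"ry":0,"rz":0,"jaw":0}]'
python3 - <<'E'
from h import *
plan(609.2,-74.1,189,21.2)
E
```

```text
time: 27.2
eef_pos: [608.6, -74.7, 189.4]
tcp_rot: [[0.933, 0.36, 0.001], [0.36, -0.933, -0.0], [0.001, 0.0, -1.0]]
force: [-1.4, -0.8, 5.4]
finger_gap: 41.6
gripper_force: 30.0
t 27.2 pos [608.6 -74.7 189.4] yaw 21.1 gap 41.6 tilt [ 0.0008 -0.0002]
rz -0.02 dx 0.010 dy -0.008 dz 0.007
```

```bash
python3 -m crank '[{"dx":0,"dy":0,"dz":-0.3,"rx":0,"ry":0,"rz":0,"jaw":0},{"dx":0,"dy":0,"dz":-0.8,"rx":0,"ry":0,"rz":0,"jaw":0},{"dx":0,"dy":0,"dz":-0.7,"rx":0,"ry":0,"rz":0.795,"jaw":0},{"dx":0,"dy":0,"dz":-0.2,"rx":0,"ry":0,"rz":0.795,"jaw":0},{"dx":0,"dy":0,"dz":0,"rx":0,"ry":0,"rz":0.795,"jaw":0},{"dx":0,"dy":0,"dz":0,"rx":0,"ry":0,"rz":0.795,"jaw":0},{"dx":0,"dy":0,"dz":0,"rx":0,"ry":0,"rz":0.795,"jaw":0},{"dx":0,"dy":0,"dz":0,"rx":0,"ry":0,"rz":0,"jaw":0}]'
python3 - <<'E'
from h import *
plan(632,261.8,309,-2.75)
E
```

```text
time: 28.2
eef_pos: [608.3, -74.5, 309.6]
tcp_rot: [[0.999, -0.047, 0.0], [-0.047, -0.999, -0.0], [0.0, 0.0, -1.0]]
force: [-0.6, -0.2, -0.2]
finger_gap: 42.0
gripper_force: 30.0
t 28.2 pos [608.3 -74.5 309.6] yaw -2.69 gap 42.0 tilt [ 0.0003 -0.0001]
rz 0.01 dx 0.126 dy -5.618 dz 0.009
```

```bash
python3 -m crank '[{"dx":0.02,"dy":-0.4,"dz":0,"rx":0,"ry":0,"rz":0,"jaw":0},{"dx":0.02,"dy":-0.8,"dz":0,"rx":0,"ry":0,"rz":0,"jaw":0},{"dx":0.02,"dy":-0.8,"dz":0,"rx":0,"ry":0,"rz":0,"jaw":0},{"dx":0.02,"dy":-0.8,"dz":0,"rx":0,"ry":0,"rz":0,"jaw":0},{"dx":0.02,"dy":-0.8,"dz":0,"rx":0,"ry":0,"rz":0,"jaw":0},{"dx":0.02,"dy":-0.4,"dz":0,"rx":0,"ry":0,"rz":0,"jaw":0},{"dx":0,"dy":-0.1,"dz":0,"rx":0,"ry":0,"rz":0,"jaw":0},{"dx":0,"dy":0,"dz":0,"rx":0,"ry":0,"rz":0,"jaw":0},{"dx":0,"dy":0,"dz":0,"rx":0,"ry":0,"rz":0,"jaw":0}]'
python3 - <<'E'
from h import *
from workcell import cams
plan(632,261.8,210,-2.75)
c=cams.camera_info('wrist');p,d=cams.snapshot('wrist');cv2.imwrite('pics/w12.png',p)
blobs(p,c,'yellow',6);blobs(p,c,'red',309-174.4+20)
E
```

```text
time: 29.32
eef_pos: [627.7, 168.2, 308.8]
tcp_rot: [[0.999, -0.051, -0.0], [-0.051, -0.999, -0.002], [-0.0, 0.002, -1.0]]
force: [-0.0, 0.2, -0.5]
finger_gap: 41.7
gripper_force: 30.0
t 29.32 pos [627.7 168.2 308.8] yaw -2.91 gap 41.7 tilt [-0.0002 -0.0016]
rz -0.03 dx -0.002 dy -1.566 dz 1.646
yellow px [152. 180.] xy 631.7 262.1 LxW 75.5 47.9 yaw -2.9
yellow px [320. 179.] xy 619.1 108.5 LxW 105.6 20.4 yaw -20.3
red px [254. 251.] xy 633.9 167.0 LxW 61.5 41.1 yaw -2.9
```

```bash
python3 -m crank '[{"dx":-0.01,"dy":-0.6,"dz":0,"rx":0,"ry":0,"rz":0,"jaw":0},{"dx":0,"dy":-0.7,"dz":0.4,"rx":0,"ry":0,"rz":0,"jaw":0},{"dx":0,"dy":-0.26,"dz":0.8,"rx":0,"ry":0,"rz":0,"jaw":0},{"dx":0,"dy":0,"dz":0.5,"rx":0,"ry":0,"rz":0,"jaw":0},{"dx":0,"dy":0,"dz":0,"rx":0,"ry":0,"rz":0,"jaw":0},{"dx":0,"dy":0,"dz":0,"rx":0,"ry":0,"rz":0,"jaw":0}]'
python3 - <<'E'
from h import *
plan(631.2,261.9,180.9,-2.8)
E
```

```text
time: 30.12
eef_pos: [632.2, 263.5, 208.3]
tcp_rot: [[0.999, -0.049, 0.002], [-0.049, -0.999, 0.0], [0.002, -0.0, -1.0]]
force: [0.4, -0.3, 0.9]
finger_gap: 41.4
gripper_force: 30.0
t 30.12 pos [632.2 263.5 208.3] yaw -2.83 gap 41.4 tilt [0.0019 0.0004]
rz -0.00 dx -0.020 dy 0.028 dz 0.457
```

```bash
python3 -m crank '[{"dx":-0.02,"dy":0.025,"dz":0.38,"rx":0,"ry":0,"rz":0,"jaw":0},{"dx":0,"dy":0,"dz":0,"rx":0,"ry":0,"rz":0,"jaw":0},{"dx":0,"dy":0,"dz":0,"rx":0,"ry":0,"rz":0,"jaw":0}]'
python3 - <<'E'
from h import *
plan(631.2,261.9,180.9,-2.8)
E
```

```text
time: 30.5
eef_pos: [630.0, 262.7, 184.1]
tcp_rot: [[0.999, -0.048, -0.0], [-0.048, -0.999, 0.0], [-0.0, -0.0, -1.0]]
force: [0.3, 0.6, -0.7]
finger_gap: 41.8
gripper_force: 30.0
t 30.5 pos [630.  262.7 184.1] yaw -2.75 gap 41.8 tilt [-0.  0.]
rz 0.01 dx 0.021 dy 0.012 dz 0.053
```

```bash
python3 -m crank '[{"dx":0.018,"dy":0.012,"dz":0.05,"rx":0,"ry":0,"rz":0,"jaw":0},{"dx":0,"dy":0,"dz":0,"rx":0,"ry":0,"rz":0,"jaw":0},{"dx":0,"dy":0,"dz":0,"rx":0,"ry":0,"rz":0,"jaw":0}]'
python3 - <<'E'
from h import *
plan(631.2,261.9,180.9,-2.8)
E
```

```text
time: 30.88
eef_pos: [631.1, 262.0, 181.2]
tcp_rot: [[0.999, -0.048, 0.0], [-0.048, -0.999, 0.0], [0.0, -0.0, -1.0]]
force: [-0.3, 0.5, -1.9]
finger_gap: 41.7
gripper_force: 30.0
t 30.88 pos [631.1 262.  181.2] yaw -2.75 gap 41.7 tilt [0.0002 0.0001]
rz 0.01 dx 0.002 dy 0.003 dz 0.005
```

```bash
python3 -m crank '[{"dx":0,"dy":0,"dz":0,"rx":0,"ry":0,"rz":0,"jaw":0.75},{"dx":0,"dy":0,"dz":0,"rx":0,"ry":0,"rz":0,"jaw":0.75},{"dx":0,"dy":0,"dz":0,"rx":0,"ry":0,"rz":0,"jaw":0.75},{"dx":0,"dy":0,"dz":0,"rx":0,"ry":0,"rz":0,"jaw":0.75},{"dx":0,"dy":0,"dz":-0.3,"rx":0,"ry":0,"rz":0,"jaw":0.75},{"dx":0,"dy":0,"dz":-0.8,"rx":0,"ry":0,"rz":0,"jaw":0.75},{"dx":0,"dy":0,"dz":-0.9,"rx":0,"ry":0,"rz":0,"jaw":0.75},{"dx":0,"dy":0,"dz":-0.5,"rx":0,"ry":0,"rz":0,"jaw":0.75},{"dx":0,"dy":0,"dz":0,"rx":0,"ry":0,"rz":0,"jaw":0.75}]' | head -2
python3 - <<'E'
from workcell import cams;import cv2
p,d=cams.snapshot('wrist');cv2.imwrite('pics/w13.png',p)
E
python3 -m crank '[{"dx":-0.1,"dy":0.5,"dz":0,"rx":0,"ry":0,"rz":0,"jaw":0.75},{"dx":-0.2,"dy":0.9,"dz":0,"rx":0,"ry":0,"rz":0,"jaw":0.75},{"dx":-0.2,"dy":0.9,"dz":0,"rx":0,"ry":0,"rz":0,"jaw":0.75},{"dx":-0.2,"dy":0.9,"dz":0,"rx":0,"ry":0,"rz":0,"jaw":0.75},{"dx":-0.2,"dy":0.9,"dz":0,"rx":0,"ry":0,"rz":0,"jaw":0.75},{"dx":-0.2,"dy":0.9,"dz":0,"rx":0,"ry":0,"rz":0,"jaw":0.75},{"dx":-0.2,"dy":0.9,"dz":0,"rx":0,"ry":0,"rz":0,"jaw":0.75},{"dx":-0.2,"dy":0.9,"dz":0,"rx":0,"ry":0,"rz":0,"jaw":0.75},{"dx":-0.2,"dy":0.9,"dz":0,"rx":0,"ry":0,"rz":0,"jaw":0.75},{"dx":-0.1,"dy":0.5,"dz":0,"rx":0,"ry":0,"rz":0,"jaw":0.75},{"dx":0,"dy":0,"dz":0,"rx":0,"ry":0,"rz":0,"jaw":0.75},{"dx":0,"dy":0,"dz":0,"rx":0,"ry":0,"rz":0,"jaw":0.75}]' | head -2
python3 - <<'E'
from h import *
from workcell import cams
p,d=cams.snapshot('top');cv2.imwrite('pics/top2.png',p);c=cams.camera_info('top')
print('case/cage unchanged diff',[int((cv2.absdiff(p,cv2.imread('pics/top0.png'))[a:b,e:f].max(2)>50).sum()) for a,b,e,f in [(95,175,375,425),(58,100,255,322)]])
blobs(p,c,'blue',15);blobs(p,c,'red',26)
a=cv2.resize(p[90:260,70:220],None,fx=3.5,fy=3.5,interpolation=cv2.INTER_CUBIC);cv2.imwrite('pics/top2c.png',a)
E
```

```text
time: 32.0
eef_pos: [632.0, 262.5, 335.4]
time: 33.55
eef_pos: [499.6, -222.8, 330.3]
case/cage unchanged diff [3064, 0]
blue px [180. 139.] xy 616.4 98.3 LxW 94.8 18.2 yaw -11.4
blue px [103.  44.] xy 831.8 285.7 LxW 68.9 63.2 yaw 49.2
red px [107. 127.] xy 631.8 259.5 LxW 70.8 42.7 yaw -2.7
```

View pics/top2c.png

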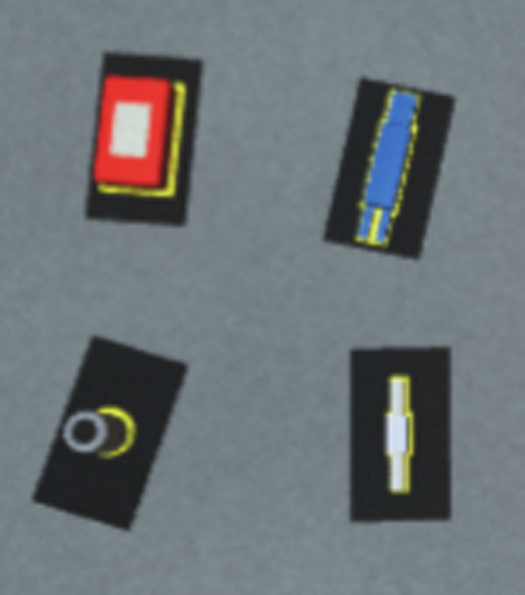

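The top view shows all four things on their own silhouettes: box (135,130), lever (388,165), socket (98,432) and extender (398,433). The cage area is unchanged. In the case region, the image difference is most likely the arm overhead. Handing in.

```bash
python3 -c "
from workcell import arm
print(arm.finish_job())"
```

```text
the job is handed in; nothing more can be done
None
```

The job is handed in at about 33.6 s: lever, extender, socket and patch box, moved in that order, each lie about 1–2 mm from the centre of their own silhouettes; the cage is unchanged in the final picture, and the case was hidden by the arm there but nothing came near it.

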